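# Shake-check the sample canisters

### The job

These three closed canisters should be empty, but some may still have a jar inside. Take them one at a time: lift the canister clear, rock it well over (30 degrees or more), back upright and well over again to feel for a rattle or extra weight, and put it away before you take the next: empty ones upright in the two-cell steel rack, those with something inside upright in the white return tray, each standing on the floor of its holder. Set them down without dropping them, leave the bottle and the tube rack where they stand, and let go at the end.

Things in the scene. Friction and masses are not known exactly. Their poses are not given: they have to be found in the camera images.
- can_a: closed aluminium canister, 62 x 62 mm, 115 mm tall; fixed grey lid 64 x 64 mm, top at 121 mm; on it a solid upright grip tab 60 mm long (along x), 16 mm thick (along y), from 121 to 163 mm: pinch it across y at about 146 mm. Origin: centre of the underside, z up. Empty it weighs 150 to 210 g; with a jar inside 430 to 620 g
- can_b: closed aluminium canister, 62 x 62 mm, 115 mm tall; fixed grey lid 64 x 64 mm, top at 121 mm; on it a solid upright grip tab 60 mm long (along x), 16 mm thick (along y), from 121 to 163 mm: pinch it across y at about 146 mm. Origin: centre of the underside, z up. Just like can_a. Empty, or holding one heavy jar that knocks about
- can_c: closed aluminium canister, 62 x 62 mm, 115 mm tall; fixed grey lid 64 x 64 mm, top at 121 mm; on it a solid upright grip tab 60 mm long (along x), 16 mm thick (along y), from 121 to 163 mm: pinch it across y at about 146 mm. Origin: centre of the underside, z up. Just like can_a. At least one of the three is empty, one not
- rack: steel rack for empties, fixed: box 164 x 84 mm, walls 4 mm thick and 45 mm high, floor 4 mm thick, a cross wall parts it into two cells of 76 x 76 mm along x; a canister goes in squared up with the cell, any of the four ways round. Origin: centre of the underside, x along its length
- tray: white return tray, fixed: shallow box 184 x 84 mm, walls 4 mm thick and 22 mm high, floor 4 mm thick, no cross wall, inside 176 x 76 mm; a carrying bow 65 mm high just outside each short end. Two canisters stand in it squared up, side by side along x. Origin: centre of the underside, x along its length
- rack_place0 (a point): centre of one of the two standing places of the rack, on its inner floor 4 mm above the bench; x along the rack's length. The other place is 80 mm away along x; this is the place at -x
- rack_place1 (a point): centre of one of the two standing places of the rack, on its inner floor 4 mm above the bench; x along the rack's length. The other place is 80 mm away along x; this is the place at +x
- tray_place0 (a point): centre of one of the two standing places of the tray, on its inner floor 4 mm above the bench; x along the tray's length. The other place is 80 mm away along x; this is the place at -x
- tray_place1 (a point): centre of one of the two standing places of the tray, on its inner floor 4 mm above the bench; x along the tray's length. The other place is 80 mm away along x; this is the place at +x
- bottle: bystander: closed glass bottle with a blue cap, loose, 64 mm in diameter, 172 mm tall, origin at the centre of its underside
- tube_rack: bystander: orange rack of green-capped tubes, loose, 140 mm (x) x 56 mm (y), 103 mm tall, origin at the centre of its underside
- mixer: bystander: white round tube shaker with a black rubber cup on top, fixed, 110 mm in diameter, 149 mm tall, origin at the centre of its underside
- glove_box: bystander: closed cardboard glove box, fixed, 100 mm (x) x 180 mm (y), 92 mm tall, origin at the centre of its underside

How it is judged:
By the outcome, as a careful person would: the job done as asked, in the order asked, and still so for the second after the job is handed in, with the robot touching nothing.
It also fails if it takes over 72 s, if anything falls off the work surface, if the arm or the gripper's body presses on something with over 40 N, if the wrist force passes 120 N, or if a joint passes its speed limit or range.

### The arm

A 6-joint arm with a two-finger parallel gripper is mounted at the origin on the work surface. World frame = base frame: x ahead of the robot, y to its left, z up, the work surface at z = 0. Lengths are in m, angles in rad, forces in N, time in s.
With the tool pointing down it reaches from about 0.25 to 0.775 m from the base axis. Payload 4 kg.
Tool frame: the origin (TCP) lies at the centre of the arm's flange, where the gripper is bolted on; the fingertips stand 199 mm ahead of it and the grasp point (between the pads) lies 180 mm ahead of it; z points along the fingers, y is the line along which they close (so a half turn about z gives the same grasp; the last joint's range is limited). The gripper opens to 94 mm and grips with 3 to 60 N. Pads are 16 mm wide; open, the fingers measure 119 mm over their backs; the gripper's body (75 mm by 177 mm) begins 78 mm behind the grasp point.
Start: joints at [1.156, 0.087, 1.371, -0, 1.684, -0.103], TCP at [0.169, 0.523, 0.405] pointing down, gripper open.
Joint ranges: [-3.1, 3.1], [-0.76, 2.03], [0.27, 2.55], [-1.08, 4.22], [0.17, 2.65], [-2.57, 2.57]. Speed limits (rad/s): [2.79, 2.79, 3.14, 3.14, 3.14, 3.14].

### API

Orientations are given as [roll, pitch, yaw] about the fixed x, y, z axes, in that order (R = Rz(yaw) Ry(pitch) Rx(roll)).
In Python, from bench import robot, eyes, models gives the robot as it stands.
- The arm moves only by the tool step_arm, never from a script. Its argument "commands" is a list that holds one entry, the list of rows, each a list of 7 numbers: the shift along the tool's x, y, z in mm, then the turn, a rotation vector about the tool's x, y, z in rad, then the finger opening in mm, from 0 to 94. In form: [[[tx, ty, tz, wx, wy, wz, gripper], ...]]. A call has 1 to 20 rows; each row shifts and turns the commanded pose from where the row before left it, along the tool's axes as they then stand; what a row does not reach is not made up. A row lasts 1/8 s, in which the tool goes at most 62.5 mm and 10.7 degrees, less where a joint would pass 70% of its speed; a pose out of reach is approached as far as the arm can. A call is refused whole if a number of a shift passes 62.5 or a number of a turn 0.188, either way. A call with a gripper value outside its range is refused whole. The fingers move at their own pace and stop on an object; the grip force is fixed at half the most. Time passes only in rows, so rows that do not move let the fingers close. It gives the time, the measured TCP pose, the force, the opening and the grip force at its end, in the units of the state.
- robot.get_obs(): the state, without advancing time (a new reading comes with each control period).
- eyes.snapshot(name): name is "scene" or "top"; returns a dict with "color" (480x640x3 uint8, red, green, blue), "camera_matrix" (3x3 intrinsics, pixels), "eye" and "rotation" of the camera in the world. Camera axes: x right, y up, looking along -z (the intrinsics and any distortion apply to the point x, -y, -z); pixel columns grow to the right and rows downward; lengths in m; the calibration is good to about 2 mm. A picture is of the moment at which its call begins. There is no depth.
- robot.close_job(): hands the job in; it is judged then, once.
Trained networks look in a picture, given as the dict that the camera call returned (one of the last four; its "shot" number tells which), for a name from the list of things; names that differ only in an ending like _2 or _b are one class to them, and where a whole thing is asked for, a point or a joint stands for the part that bears it (a point fixed in the world has none). Each returns a list of dicts, best first, with "confidence" (0 to 1); they miss things now and then, are a little off and sometimes report something else, mostly with a low value. They report only what shows in the picture. A call takes as long as a camera call.
- models.masks_of(picture, query): "mask" (480x640 bool, what is visible of it) and "xy" ([column, row] in pixels, amid what is visible of it).
- models.tip_of(picture, query): "xy" ([column, row] in pixels: a listed point, or the origin of a listed thing).
The state is a dict: "time": time; "joint_positions": joint angles; "qvel": joint speeds; "joint_torque": joint torques, N m; "tool_pos": TCP position; "ee_rot": TCP orientation; "wrist_force": force on the tool from outside, world axes, zero at the start; "wrist_torque": the same for the moment, N m; "width": finger opening in m; "finger_force": force on a finger pad.
Only numpy, scipy, OpenCV 4.12 (cv2) and the standard library are available. Lean on these libraries where they do the work, as an engineer would, in place of code of your own. Each camera call takes 0.05 s, during which the arm holds its last target. There are 200 camera calls.

## Working session

There is one attempt and no reset: what is moved stays moved. The work goes in short steps, Python scripts to look and compute and a tool call to move; the robot and the scene stay as the last step left them, time stands still between calls to the robot, and variables do not carry over. Pictures are saved under pics/ and viewed, at most 10 in all, crops included, and the job is handed in when it is done.

Besides the shell and the picture viewer there is one more tool, called in YAML: its name, and indented under it one key for each argument. step_arm: Moves the arm, as the interface text tells. Its arguments: {"type":"object","properties":{"commands":{"type":"array"}},"required":["commands"]}

```bash
mkdir -p pics; ls
cat > h.py <<'E'
import numpy as np, cv2
from bench import robot, eyes, models
def shot(n,f=None):
    p=eyes.snapshot(n)
    if f: cv2.imwrite('pics/'+f,p['color'][:,:,::-1])
    return p
def w(p,xy,z):
    K=np.array(p['camera_matrix']);R=np.array(p['rotation']);e=np.array(p['eye'])
    a=np.linalg.inv(K)@[xy[0],xy[1],1]; d=R@[a[0],-a[1],-a[2]]
    return e+d*(z-e[2])/d[2]
def px(p,X):
    K=np.array(p['camera_matrix']);R=np.array(p['rotation']);e=np.array(p['eye'])
    c=R.T@(np.array(X)-e); v=K@[c[0],-c[1],-c[2]]; return v[:2]/v[2]
E
python3 - <<'E'
from h import *
np.set_printoptions(precision=3,suppress=True)
print(robot.get_obs())
for n in ['top','scene']:
    p=shot(n,n+'1.png'); print(n,p['eye'],p['rotation'],p['camera_matrix'],[k for k in p])
    for q,z in [('can_a',.0),('rack',0),('tray',0),('rack_place0',.004),('rack_place1',.004),('tray_place0',.004),('tray_place1',.004),('bottle',0),('tube_rack',0),('mixer',0),('glove_box',0)]:
        for r in models.tip_of(p,q)[:4]:
            print(q,round(r['confidence'],2),np.round(r['xy'],1),w(p,r['xy'],z)[:2])
E
```

```text
pics
{'time': 0.0, 'joint_positions': array([ 1.156,  0.088,  1.372, -0.   ,  1.684, -0.103]), 'qvel': array([-0.001, -0.001, -0.   ,  0.001, -0.001, -0.001]), 'joint_torque': array([  0.   , -34.016, -30.243,   0.072,   0.033,  -0.   ]), 'tool_pos': array([0.169, 0.523, 0.403]), 'ee_rot': array([-3.139, -0.   ,  2.83 ]), 'wrist_force': array([-0.137, -0.606, -0.634]), 'wrist_torque': array([0.015, 0.034, 0.007]), 'finger_force': 0.0, 'width': 0.0941288039240871}
top [ 0.531 -0.008  0.917] [ 0.035 -0.008 -1.568] [[437.613   0.    322.092]
 [  0.    437.613 233.175]
 [  0.      0.      1.   ]] ['color', 'camera_matrix', 'eye', 'rotation', 'shot']Traceback (most recent call last):
  File "<stdin>", line 8, in <module>
  File "h.py", line 10, in w
    return e+d*(z-e[2])/d[2]
                        ~^^^
IndexError: invalid index to scalar variable.
```

```bash
sed -i "s/R=np.array(p\['rotation'\])/R=Rot.from_euler('xyz',p['rotation']).as_matrix()/; 1a from scipy.spatial.transform import Rotation as Rot" h.py
python3 - <<'E'
from h import *
np.set_printoptions(precision=3,suppress=True)
for n in ['top','scene']:
    p=shot(n,n+'1.png'); print(n,p['eye'],p['rotation'])
    for q,z in [('can_a',.0),('rack',0),('tray',0),('rack_place0',.004),('rack_place1',.004),('tray_place0',.004),('tray_place1',.004),('bottle',0),('tube_rack',0),('mixer',0),('glove_box',0)]:
        for r in models.tip_of(p,q)[:4]:
            print(q,round(r['confidence'],2),np.round(r['xy'],1),w(p,r['xy'],z)[:2])
E
```

```text
top [ 0.531 -0.008  0.917] [ 0.035 -0.008 -1.568]
can_a 0.95 [362.2 285.9] [ 0.452 -0.099]
can_a 0.91 [270.8 290.7] [0.442 0.092]
can_a 0.9 [325. 165.] [ 0.706 -0.02 ]
rack 0.85 [165.1 274.6] [0.475 0.313]
tray 0.93 [469.8 276.4] [ 0.473 -0.324]
rack_place0 0.96 [164.2 250.1] [0.526 0.314]
rack_place0 0.91 [163.3 294. ] [0.435 0.314]
rack_place1 0.96 [164.2 250.1] [0.526 0.314]
rack_place1 0.91 [163.3 294. ] [0.435 0.314]
tray_place0 0.73 [466.4 257.8] [ 0.512 -0.316]
tray_place0 0.69 [476.1 294.7] [ 0.435 -0.336]
tray_place0 0.32 [167.1 275.3] [0.474 0.307]
tray_place1 0.73 [466.4 257.8] [ 0.512 -0.316]
tray_place1 0.69 [476.1 294.7] [ 0.435 -0.336]
tray_place1 0.32 [167.1 275.3] [0.474 0.307]
bottle 0.87 [312.2 238.6] [0.551 0.006]
tube_rack 0.66 [320.3 301.9] [ 0.419 -0.011]
mixer 0.86 [222.4 152.4] [0.732 0.196]
glove_box 0.61 [430.7 152.1] [ 0.735 -0.244]
glove_box 0.42 [163.3 295. ] [0.433 0.316]
scene [ 0.849 -0.44   0.722] [ 0.629 -0.007  0.565]
can_a 0.84 [368.8 275.9] [ 0.697 -0.01 ]
can_a 0.81 [237.5 251.7] [ 0.456 -0.099]
can_a 0.6 [285.2 188.3] [0.439 0.088]
rack 0.57 [353.2 136.3] [0.479 0.314]
tray 0.69 [161.9 347.5] [ 0.471 -0.323]
rack_place0 0.74 [335.9 128.6] [0.433 0.312]
rack_place0 0.72 [366.9 141.1] [0.517 0.313]
rack_place1 0.74 [335.9 128.6] [0.433 0.312]
rack_place1 0.72 [366.9 141.1] [0.517 0.313]
tray_place0 0.86 [184.1 353. ] [ 0.511 -0.311]
tray_place0 0.7 [140.2 340.7] [ 0.434 -0.334]
tray_place0 0.62 [157.7 346.7] [ 0.466 -0.326]
tray_place1 0.86 [184.1 353. ] [ 0.511 -0.311]
tray_place1 0.7 [140.2 340.7] [ 0.434 -0.334]
tray_place1 0.62 [157.7 346.7] [ 0.466 -0.326]
bottle 0.58 [310.2 239.6] [0.559 0.002]
tube_rack 0.91 [249.1 210.6] [ 0.411 -0.004]
mixer 0.97 [429.7 211.5] [0.729 0.198]
glove_box 0.95 [314.8 388.4] [ 0.725 -0.242]
glove_box 0.18 [363.5 139.9] [0.506 0.317]
```

View pics/top1.png

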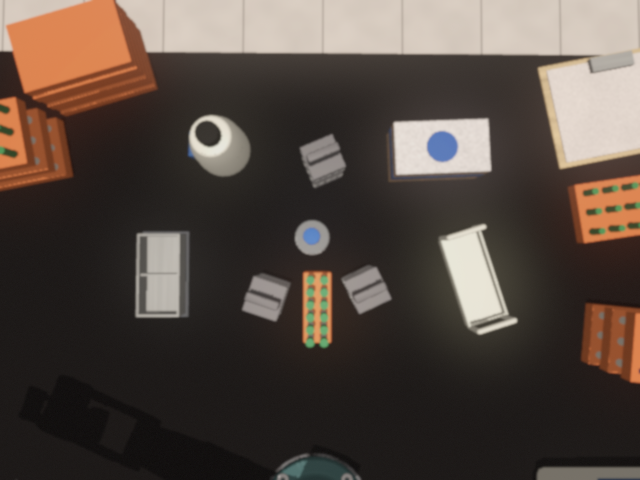

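View pics/scene1.png

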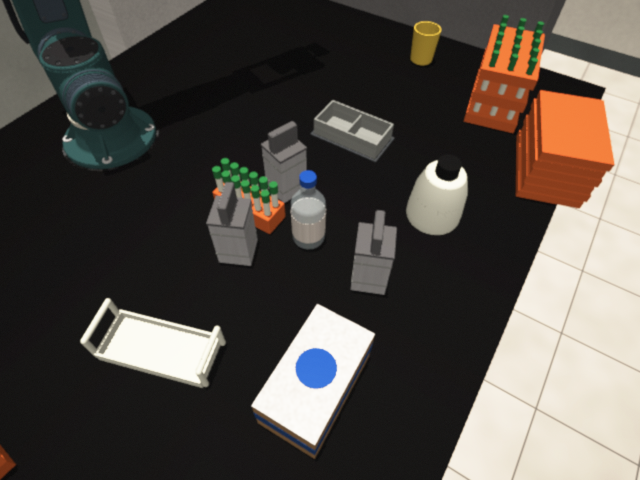

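```bash
cat >> h.py <<'E'
from scipy.optimize import minimize
def box(lx,ly,z0,z1,cx=0,cy=0):
    return [[cx+sx*lx/2,cy+sy*ly/2,z] for sx in(-1,1) for sy in(-1,1) for z in(z0,z1)]
CAN=[box(.062,.062,0,.115),box(.064,.064,.115,.121),box(.06,.016,.121,.163)]
RACK=[box(.164,.084,0,.045)]
TRAY=[box(.184,.084,0,.022)]
def sil(p,parts,q,z=0):
    m=np.zeros((480,640),np.uint8);c,s=np.cos(q[2]),np.sin(q[2])
    for b in parts:
        P=np.array([px(p,[q[0]+c*x-s*y,q[1]+s*x+c*y,zz+z]) for x,y,zz in b],np.float32)
        cv2.fillConvexPoly(m,np.round(cv2.convexHull(P)*16).astype(np.int32),255,cv2.LINE_AA,4)
    return m/255.
def fit(ms,parts,q0,yaws,z=0):
    def cost(q):
        t=0
        for p,m in ms:
            s=sil(p,parts,q,z); t+=1-np.minimum(s,m).sum()/np.maximum(s,m).sum()
        return t
    best=None
    for y in yaws:
        r=minimize(cost,[q0[0],q0[1],y],method='Nelder-Mead',options=dict(initial_simplex=[[q0[0],q0[1],y],[q0[0]+.01,q0[1],y],[q0[0],q0[1]+.01,y],[q0[0],q0[1],y+.2]],maxiter=90))
        if best is None or r.fun<best.fun: best=r
    return best
def near(p,q,xyz,lim=25):
    t=px(p,xyz);b=[r for r in models.masks_of(p,q) if np.hypot(*(np.array(r['xy'])-t))<lim]
    return b[0]['mask'].astype(float) if b else None
E
python3 - <<'E'
from h import *
np.set_printoptions(precision=4,suppress=True)
pt=shot('top');ps=shot('scene')
im={id(pt):pt['color'].copy(),id(ps):ps['color'].copy()}
for nm,q,parts,c,h,ya in [('A','can_a',CAN,(.443,.09),.08,[-1.2,-.6,0,.6,1.2]),('B','can_a',CAN,(.453,-.099),.08,[-1.2,-.6,0,.6,1.2]),('C','can_a',CAN,(.70,-.015),.08,[-1.2,-.6,0,.6,1.2]),('rack','rack',RACK,(.476,.313),.02,[-.1,.1]),('tray','tray',TRAY,(.472,-.324),.02,[.1,.3])]:
    ms=[(p,near(p,q,(*c,h))) for p in (pt,ps)]; ms=[x for x in ms if x[1] is not None]
    for sub in ([ms,ms[:1]] if len(ms)>1 else [ms]):
        b=fit(sub,parts,c,ya); print(nm,len(sub),b.x,b.fun)
        if sub is ms:
            for p,m in ms:
                cs,_=cv2.findContours((sil(p,parts,b.x)>.5).astype(np.uint8),0,1)
                cv2.drawContours(im[id(p)],cs,-1,(255,0,0),1)
out=np.vstack([cv2.resize(im[id(pt)][130:350,120:530],(800,429))])
cv2.imwrite('pics/fit.png',out[:,:,::-1]);cv2.imwrite('pics/fits.png',im[id(ps)][:,:,::-1])
E
```

```text
A 2 [0.439  0.0893 1.2135] 0.22235770241815367
A 1 [0.439  0.0891 1.2221] 0.05665348185634367
B 2 [ 0.4554 -0.0973 -1.0917] 0.11791895922248852
B 1 [ 0.4555 -0.0972  2.0377] 0.0499273369892701
C 2 [ 0.698  -0.0141 -1.1633] 0.12202122279825822
C 1 [ 0.6971 -0.0143 -1.1818] 0.07544522853417068
rack 2 [0.479  0.308  0.0021] 0.07568205581396603
rack 1 [0.479  0.3082 0.0035] 0.03675699463568616
tray 2 [ 0.4735 -0.3257  0.3114] 0.2317046464886574
tray 1 [ 0.4741 -0.3251  0.3097] 0.10622514431498575
```

View pics/fit.png

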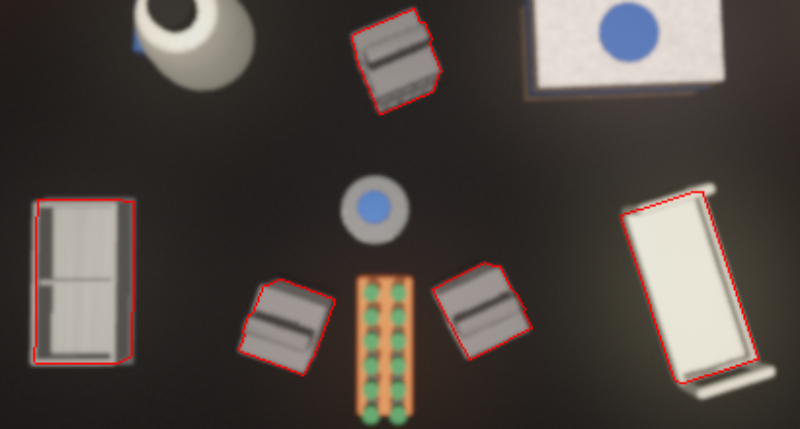

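```bash
cat > plan.py <<'E'
import numpy as np, json, os, sys
from scipy.spatial.transform import Rotation as Rot, Slerp
def ori(yaw,tilt=0): return Rot.from_euler('z',yaw)*Rot.from_euler('x',np.pi)*Rot.from_euler('x',tilt)
def load():
    if os.path.exists('cmd.json'):
        d=json.load(open('cmd.json')); return np.array(d[0]),Rot.from_quat(d[1])
    return np.array([.169,.523,.405]),ori(2.83)
def plan(wps,vmax=45,wmax=.16,save=True):
    """wps: (gx,gy,gz,yaw,tilt,grip[,hold rows | vmax]) of the grasp point; a number wp = hold rows at last grip"""
    p,R=load(); rows=[]
    for wp in wps:
        if len(wp)==2: rows+= [[0]*6+[wp[1]]]*wp[0]; continue
        G=np.array(wp[:3]);R1=ori(wp[3],wp[4]); v=wp[6] if len(wp)>6 else vmax
        G0=p+.18*R.apply([0,0,1]); T1=G-.18*R1.apply([0,0,1])
        n=max(1,int(np.ceil(max(np.linalg.norm(G-G0)*1000/v,np.linalg.norm(T1-p)*1000/v,(R.inv()*R1).magnitude()/wmax))))
        S=Slerp([0,1],Rot.concatenate([R,R1]))
        for k in range(1,n+1):
            Rk=S(k/n);Tk=G0+(G-G0)*k/n-.18*Rk.apply([0,0,1])
            s=np.round(R.inv().apply(Tk-p)*1000,1);w=np.round((R.inv()*Rk).as_rotvec(),3)
            rows.append([*s.tolist(),*w.tolist(),wp[5]]); p=p+R.apply(s/1000);R=R*Rot.from_rotvec(w)
    print(len(rows))
    for i in range(0,len(rows),20): print(json.dumps([rows[i:i+20]]).replace(' ','').replace('.0,',',').replace('-0,','0,'))
    if save: json.dump([p.tolist(),R.as_quat().tolist()],open('cmd.json','w'))
E
python3 -c "
from plan import *
plan([(.439,.089,.2,1.214,0,60),(.439,.089,.146,1.214,0,60,30)])"
```

```text
14
[[[-32.5,-27.5,2.1,0,0,0.135,60],[-35.9,-22.9,2.1,0,0,0.134,60],[-38.7,-17.9,2,0,0,0.135,60],[-40.7,-12.6,2.1,0,0,0.135,60],[-42,-6.9,2.1,0,0,0.134,60],[-42.6,-1.3,2.1,0,0,0.135,60],[-42.3,4.5,2.1,0,0,0.135,60],[-41.4,10.2,2.1,0,0,0.134,60],[-39.7,15.5,2.1,0,0,0.135,60],[-37.1,20.8,2,0,0,0.135,60],[-34.1,25.6,2.1,0,0,0.134,60],[-30.3,29.9,2.1,0,0,0.135,60],[0,0,27,0,0,0,60],[0,0,27,0,0,0,60]]]
```

step_arm:
  commands:
    - [[-32.5,-27.5,2.1,0,0,0.135,60],[-35.9,-22.9,2.1,0,0,0.134,60],[-38.7,-17.9,2,0,0,0.135,60],[-40.7,-12.6,2.1,0,0,0.135,60],[-42,-6.9,2.1,0,0,0.134,60],[-42.6,-1.3,2.1,0,0,0.135,60],[-42.3,4.5,2.1,0,0,0.135,60],[-41.4,10.2,2.1,0,0,0.134,60],[-39.7,15.5,2.1,0,0,0.135,60],[-37.1,20.8,2,0,0,0.135,60],[-34.1,25.6,2.1,0,0,0.134,60],[-30.3,29.9,2.1,0,0,0.135,60],[0,0,0,0,0,0,60],[0,0,0,0,0,0,60]]

```text
time: 3.65
tool_pos: [0.4385, 0.0897, 0.3797]
ee_rot: [-3.141, -0.001, 1.214]
wrist_force: [-0.2, -0.4, 0.2]
width: 0.06
finger_force: 0.0
```

step_arm:
  commands:
    - [[0,0,27,0,0,0,60],[0,0,27,0,0,0,60],[0,0,0,0,0,0,10],[0,0,0,0,0,0,10],[0,0,0,0,0,0,10],[0,0,0,0,0,0,10]]

```text
time: 4.4
tool_pos: [0.4389, 0.0896, 0.3268]
ee_rot: [3.14, -0.001, 1.214]
wrist_force: [0.2, -0.5, -0.4]
width: 0.0233
finger_force: 0.0
```

```bash
python3 -c "
from plan import *
plan([(.439,.089,.156,1.214,0,10,10),(.439,.089,.36,1.214,0,10),(4,10)])"
```

```text
11
[[[0,0,-5,0,0,0,10],[0,0,-5,0,0,0,10],[0,0,-40.8,0,0,0,10],[0,0,-40.8,0,0,0,10],[0,0,-40.8,0,0,0,10],[0,0,-40.8,0,0,0,10],[0,0,-40.8,0,0,0,10],[0,0,0,0,0,0,10],[0,0,0,0,0,0,10],[0,0,0,0,0,0,10],[0,0,0,0,0,0,10]]]
```

step_arm:
  commands:
    - [[0,0,0,0,0,0,10],[0,0,0,0,0,0,10],[0,0,0,0,0,0,10]]

```text
time: 4.78
tool_pos: [0.4389, 0.0894, 0.3262]
ee_rot: [3.141, -0.0, 1.214]
wrist_force: [0.3, -0.8, 2.5]
width: 0.0156
finger_force: 30.0
```

step_arm:
  commands:
    - [[0,0,-5,0,0,0,10],[0,0,-5,0,0,0,10],[0,0,-40.8,0,0,0,10],[0,0,-40.8,0,0,0,10],[0,0,-40.8,0,0,0,10],[0,0,-40.8,0,0,0,10],[0,0,-40.8,0,0,0,10],[0,0,0,0,0,0,10],[0,0,0,0,0,0,10],[0,0,0,0,0,0,10],[0,0,0,0,0,0,10]]

```text
time: 6.15
tool_pos: [0.4388, 0.0895, 0.538]
ee_rot: [-3.139, 0.001, 1.214]
wrist_force: [1.3, 0.5, -2.1]
width: 0.0159
finger_force: 30.0
```

```bash
python3 -c "
from h import *
o=robot.get_obs();print(o['wrist_force'],o['wrist_torque'],o['joint_positions'])
from plan import *
plan([(.439,.089,.36,1.214,.64,10),(2,10),(.439,.089,.36,1.214,0,10),(2,10),(.439,.089,.36,1.214,-.64,10),(2,10),(.439,.089,.36,1.214,0,10),(3,10)])"
```

```text
[ 1.3387037   0.48423237 -2.08098078] [-0.08926179  0.08354468  0.00503861] [ 7.43444708e-02 -1.27026311e-01  1.31859934e+00  1.01832843e-04
  1.95308964e+00  4.31388058e-01]
26
[[[0,28.7,2.3,0.16,0,0,10],[0,28.6,2.3,0.16,0,0,10],[0,28.7,2.3,0.16,0,0,10],[0,28.7,2.3,0.16,0,0,10],[0,0,0,0,0,0,10],[0,0,0,0,0,0,10],[0,-28.7,2.3,-0.16,0,0,10],[0,-28.7,2.3,-0.16,0,0,10],[0,-28.6,2.3,-0.16,0,0,10],[0,-28.7,2.3,-0.16,0,0,10],[0,0,0,0,0,0,10],[0,0,0,0,0,0,10],[0,-23,1.5,-0.128,0,0,10],[0,-23,1.4,-0.128,0,0,10],[0,-22.9,1.5,-0.128,0,0,10],[0,-23,1.5,-0.128,0,0,10],[0,-23,1.5,-0.128,0,0,10],[0,0,0,0,0,0,10],[0,0,0,0,0,0,10],[0,28.7,2.3,0.16,0,0,10]]]
[[[0,28.7,2.3,0.16,0,0,10],[0,28.6,2.3,0.16,0,0,10],[0,28.7,2.3,0.16,0,0,10],[0,0,0,0,0,0,10],[0,0,0,0,0,0,10],[0,0,0,0,0,0,10]]]
```

step_arm:
  commands:
    - [[0,28.7,2.3,0.16,0,0,10],[0,28.6,2.3,0.16,0,0,10],[0,28.7,2.3,0.16,0,0,10],[0,28.7,2.3,0.16,0,0,10],[0,0,0,0,0,0,10],[0,0,0,0,0,0,10]]

```text
time: 6.9
tool_pos: [0.5389, 0.0521, 0.5046]
ee_rot: [-2.504, -0.0, 1.214]
wrist_force: [-0.6, 0.2, -1.2]
width: 0.0158
finger_force: 30.0
```

```bash
python3 -c "
from h import *
o=robot.get_obs();print(o['wrist_force'],o['wrist_torque'],o['joint_positions'])"
```

```text
[-0.64577319  0.22096637 -1.21635517] [-0.21754813 -0.30583675 -0.0018392 ] [-0.05779505  0.25384927  1.04130552  0.27644348  2.44312677  0.45659651]
```

step_arm:
  commands:
    - [[0,-28.7,2.3,-0.16,0,0,10],[0,-28.7,2.3,-0.16,0,0,10],[0,-28.6,2.3,-0.16,0,0,10],[0,-28.7,2.3,-0.16,0,0,10],[0,0,0,0,0,0,10],[0,0,0,0,0,0,10],[0,-23,1.5,-0.128,0,0,10],[0,-23,1.4,-0.128,0,0,10],[0,-22.9,1.5,-0.128,0,0,10],[0,-23,1.5,-0.128,0,0,10],[0,-23,1.5,-0.128,0,0,10],[0,0,0,0,0,0,10],[0,0,0,0,0,0,10]]

```text
time: 8.52
tool_pos: [0.339, 0.127, 0.5042]
ee_rot: [2.504, 0.001, 1.213]
wrist_force: [0.6, 0.2, -1.4]
width: 0.0163
finger_force: 30.0
```

```bash
python3 -c "
from h import *
o=robot.get_obs();print(o['wrist_force'],o['wrist_torque'],o['joint_positions'])"
```

```text
[ 0.60138532  0.22497085 -1.40400824] [0.11401672 0.55494517 0.04155739] [ 0.36728094 -0.48546165  1.70743975 -0.41047751  1.42682166  0.68101306]
```

step_arm:
  commands:
    - [[0,28.7,2.3,0.16,0,0,10],[0,28.7,2.3,0.16,0,0,10],[0,28.6,2.3,0.16,0,0,10],[0,28.7,2.3,0.16,0,0,10],[0,0,0,0,0,0,10],[0,0,0,0,0,0,10],[0,0,0,0,0,0,10]]

```text
time: 9.4
tool_pos: [0.4375, 0.0898, 0.5406]
ee_rot: [3.139, -0.001, 1.215]
wrist_force: [0.4, 0.3, -1.1]
width: 0.0162
finger_force: 30.0
```

```bash
python3 -c "
from plan import *
plan([(.519,.309,.36,1.573,0,10),(.519,.309,.215,1.573,0,10),(2,10)])"
```

```text
12
[[[39,-0.3,0,0,0,-0.06,10],[39,2,0,0,0,-0.06,10],[38.7,4.4,0,0,0,-0.059,10],[38.5,6.6,0,0,0,-0.06,10],[38,8.9,0,0,0,-0.06,10],[37.3,11.2,0,0,0,-0.06,10],[0,0,36.2,0,0,0,10],[0,0,36.3,0,0,0,10],[0,0,36.2,0,0,0,10],[0,0,36.3,0,0,0,10],[0,0,0,0,0,0,10],[0,0,0,0,0,0,10]]]
```

step_arm:
  commands:
    - [[39,-0.3,0,0,0,-0.06,10],[39,2,0,0,0,-0.06,10],[38.7,4.4,0,0,0,-0.059,10],[38.5,6.6,0,0,0,-0.06,10],[38,8.9,0,0,0,-0.06,10],[37.3,11.2,0,0,0,-0.06,10],[0,0,36.2,0,0,0,10],[0,0,36.3,0,0,0,10],[0,0,36.2,0,0,0,10],[0,0,36.3,0,0,0,10],[0,0,0,0,0,0,10],[0,0,0,0,0,0,10]]

```text
time: 10.9
tool_pos: [0.5181, 0.3098, 0.3972]
ee_rot: [3.138, -0.002, 1.574]
wrist_force: [0.5, 0.2, -1.4]
width: 0.0161
finger_force: 30.0
```

```bash
python3 -c "
from h import *
p=shot('scene')
i=p['color'].copy()
for q,z,h in [((.519,.309,1.573),.069,CAN),((.479,.309,0.002),0,RACK)]:
    cs,_=cv2.findContours((sil(p,h,q,z)>.5).astype(np.uint8),0,1);cv2.drawContours(i,cs,-1,(255,0,0),1)
cv2.imwrite('pics/r1.png',cv2.resize(i[20:200,260:460],(800,720))[:600,:,::-1])
for q in ('rack','can_a'):
  for r in models.masks_of(p,q)[:4]: print(q,r['confidence'],r['xy'])
"
```

```text
rack 0.78 [349.7, 133.3]
can_a 0.87 [373.8, 253.5]
can_a 0.78 [229.7, 230.7]
can_a 0.58 [370.0, 93.9]
```

View pics/r1.png

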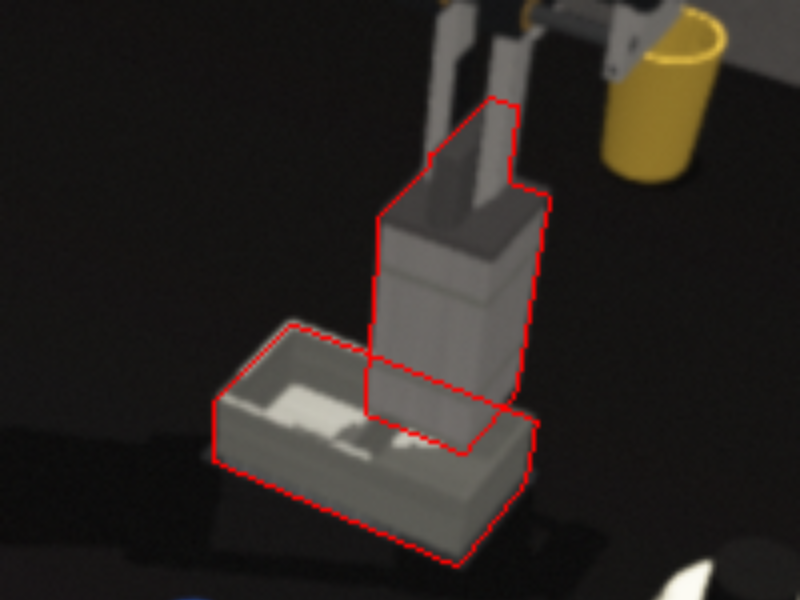

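step_arm:
  commands:
    - [[0,0,25,0,0,0,10],[0,0,25,0,0,0,10],[0,0,9,0,0,0,10],[0,0,4,0,0,0,10],[0,0,0,0,0,0,10],[0,0,0,0,0,0,10]]

```text
time: 11.8
tool_pos: [0.5189, 0.3095, 0.333]
ee_rot: [3.14, -0.001, 1.573]
wrist_force: [-1.0, 0.6, -1.3]
width: 0.0156
finger_force: 30.0
```

step_arm:
  commands:
    - [[0,0,2,0,0,0,10],[0,0,1,0,0,0,10],[0,0,1,0,0,0,10],[0,0,0,0,0,0,10]]

```text
time: 12.3
tool_pos: [0.5187, 0.3095, 0.3303]
ee_rot: [3.139, -0.001, 1.573]
wrist_force: [-1.5, 1.0, 6.3]
width: 0.0161
finger_force: 30.0
```

```bash
python3 -c "
from plan import *
p,R=load(); import json
json.dump([(p+[0,0,-.067]).tolist(),R.as_quat().tolist()],open('cmd.json','w'))
plan([(4,40),(.519,.309,.22,1.573,0,40),(.4555,-.0973,.21,2.045,0,60),(.4555,-.0973,.146,2.045,0,60,32),(6,10),(4,10)])"
```

```text
28
[[[0,0,0,0,0,0,40],[0,0,0,0,0,0,40],[0,0,0,0,0,0,40],[0,0,0,0,0,0,40],[0,0,-36,0,0,0,40],[0,0,-36,0,0,0,40],[-40.6,-6.4,1,0,0,-0.047,60],[-40.3,-8.4,1,0,0,-0.047,60],[-39.8,-10.2,1,0,0,-0.048,60],[-39.3,-12.1,1,0,0,-0.047,60],[-38.7,-14,1,0,0,-0.047,60],[-38,-15.7,1,0,0,-0.047,60],[-37.2,-17.5,1,0,0,-0.047,60],[-36.3,-19.3,1,0,0,-0.048,60],[-35.4,-21,1,0,0,-0.047,60],[-34.3,-22.6,1,0,0,-0.047,60],[0,0,32,0,0,0,60],[0,0,32,0,0,0,60],[0,0,0,0,0,0,10],[0,0,0,0,0,0,10]]]
[[[0,0,0,0,0,0,10],[0,0,0,0,0,0,10],[0,0,0,0,0,0,10],[0,0,0,0,0,0,10],[0,0,0,0,0,0,10],[0,0,0,0,0,0,10],[0,0,0,0,0,0,10],[0,0,0,0,0,0,10]]]
```

step_arm:
  commands:
    - [[0,0,0,0,0,0,40],[0,0,0,0,0,0,40],[0,0,0,0,0,0,40],[0,0,0,0,0,0,40],[0,0,-36,0,0,0,40],[0,0,-36,0,0,0,40],[-40.6,-6.4,1,0,0,-0.047,60],[-40.3,-8.4,1,0,0,-0.047,60],[-39.8,-10.2,1,0,0,-0.048,60],[-39.3,-12.1,1,0,0,-0.047,60],[-38.7,-14,1,0,0,-0.047,60],[-38,-15.7,1,0,0,-0.047,60],[-37.2,-17.5,1,0,0,-0.047,60],[-36.3,-19.3,1,0,0,-0.048,60],[-35.4,-21,1,0,0,-0.047,60],[-34.3,-22.6,1,0,0,-0.047,60],[0,0,32,0,0,0,60],[0,0,32,0,0,0,60]]

```text
time: 14.55
tool_pos: [0.455, -0.0976, 0.3253]
ee_rot: [3.14, 0.001, 2.043]
wrist_force: [0.3, 0.3, -0.0]
width: 0.0597
finger_force: 0.0
```

step_arm:
  commands:
    - [[0,0,0,0,0,0,10],[0,0,0,0,0,0,10],[0,0,0,0,0,0,10],[0,0,0,0,0,0,10],[0,0,0,0,0,0,10],[0,0,0,0,0,0,10],[0,0,0,0,0,0,10]]

```text
time: 15.42
tool_pos: [0.4553, -0.0968, 0.3262]
ee_rot: [3.14, 0.001, 2.045]
wrist_force: [1.3, 1.3, 3.2]
width: 0.0159
finger_force: 30.0
```

```bash
python3 -c "
from plan import *
plan([(.4555,-.0973,.156,2.045,0,10,10),(.4555,-.0973,.36,2.045,0,10),(4,10)])
p,R=load()
a=(.4555,-.0973,.36,2.045)
plan([(*a,.64,10),(2,10),(*a,0,10),(2,10),(*a,-.64,10),(2,10),(*a,0,10),(3,10)])
"
```

```text
11
[[[0,0,-5,0,0,0,10],[0,0,-5,0,0,0,10],[0,0,-40.8,0,0,0,10],[0,0,-40.8,0,0,0,10],[0,0,-40.8,0,0,0,10],[0,0,-40.8,0,0,0,10],[0,0,-40.8,0,0,0,10],[0,0,0,0,0,0,10],[0,0,0,0,0,0,10],[0,0,0,0,0,0,10],[0,0,0,0,0,0,10]]]
27
[[[0,28.7,2.3,0.16,0,0,10],[0,28.7,2.3,0.16,0,0,10],[0,28.6,2.3,0.16,0,0,10],[0,28.7,2.3,0.16,0,0,10],[0,0,0,0,0,0,10],[0,0,0,0,0,0,10],[0,-23,1.5,-0.128,0,0,10],[0,-22.9,1.4,-0.128,0,0,10],[0,-23,1.5,-0.128,0,0,10],[0,-23,1.4,-0.128,0,0,10],[0,-23,1.5,-0.128,0,0,10],[0,0,0,0,0,0,10],[0,0,0,0,0,0,10],[0,-23,1.5,-0.128,0,0,10],[0,-22.9,1.5,-0.128,0,0,10],[0,-23,1.4,-0.128,0,0,10],[0,-23,1.5,-0.128,0,0,10],[0,-23,1.5,-0.128,0,0,10],[0,0,0,0,0,0,10],[0,0,0,0,0,0,10]]]
[[[0,28.7,2.3,0.16,0,0,10],[0,28.7,2.3,0.16,0,0,10],[0,28.7,2.3,0.16,0,0,10],[0,28.6,2.3,0.16,0,0,10],[0,0,0,0,0,0,10],[0,0,0,0,0,0,10],[0,0,0,0,0,0,10]]]
```

step_arm:
  commands:
    - [[0,0,-5,0,0,0,10],[0,0,-5,0,0,0,10],[0,0,-40.8,0,0,0,10],[0,0,-40.8,0,0,0,10],[0,0,-40.8,0,0,0,10],[0,0,-40.8,0,0,0,10],[0,0,-40.8,0,0,0,10],[0,0,0,0,0,0,10],[0,0,0,0,0,0,10],[0,0,0,0,0,0,10],[0,0,0,0,0,0,10]]

```text
time: 16.8
tool_pos: [0.4552, -0.0969, 0.5377]
ee_rot: [-3.139, -0.003, 2.045]
wrist_force: [0.3, 0.1, -5.2]
width: 0.0158
finger_force: 30.0
```

step_arm:
  commands:
    - [[0,28.7,2.3,0.16,0,0,10],[0,28.7,2.3,0.16,0,0,10],[0,28.6,2.3,0.16,0,0,10],[0,28.7,2.3,0.16,0,0,10],[0,0,0,0,0,0,10],[0,0,0,0,0,0,10]]

```text
time: 17.55
tool_pos: [0.5504, -0.048, 0.5046]
ee_rot: [-2.505, 0.0, 2.045]
wrist_force: [-0.3, -0.7, -5.3]
width: 0.0159
finger_force: 30.0
```

step_arm:
  commands:
    - [[0,-23,1.5,-0.128,0,0,10],[0,-22.9,1.4,-0.128,0,0,10],[0,-23,1.5,-0.128,0,0,10],[0,-23,1.4,-0.128,0,0,10],[0,-23,1.5,-0.128,0,0,10],[0,0,0,0,0,0,10],[0,0,0,0,0,0,10],[0,-23,1.5,-0.128,0,0,10],[0,-22.9,1.5,-0.128,0,0,10],[0,-23,1.4,-0.128,0,0,10],[0,-23,1.5,-0.128,0,0,10],[0,-23,1.5,-0.128,0,0,10],[0,0,0,0,0,0,10],[0,0,0,0,0,0,10]]

```text
time: 19.3
tool_pos: [0.3599, -0.146, 0.5042]
ee_rot: [2.505, -0.0, 2.046]
wrist_force: [-0.1, -0.1, -5.9]
width: 0.0157
finger_force: 30.0
```

step_arm:
  commands:
    - [[0,28.7,2.3,0.16,0,0,10],[0,28.7,2.3,0.16,0,0,10],[0,28.7,2.3,0.16,0,0,10],[0,28.6,2.3,0.16,0,0,10],[0,0,0,0,0,0,10],[0,0,0,0,0,0,10],[0,0,0,0,0,0,10]]

```text
time: 20.18
tool_pos: [0.4541, -0.0972, 0.5404]
ee_rot: [3.139, 0.001, 2.044]
wrist_force: [0.3, 0.0, -5.1]
width: 0.0157
finger_force: 30.0
```

```bash
python3 -c "
from plan import *
plan([(.5118,-.3132,.36,1.882,0,10),(.5118,-.3132,.200,1.882,0,10),(2,10)])"
```

```text
11
[[[-43.6,-9.7,0,0,0,0.033,10],[-43.8,-8.2,0,0,0,0.032,10],[-44.1,-6.9,0,0,0,0.033,10],[-44.3,-5.4,0,0,0,0.032,10],[-44.5,-3.9,0,0,0,0.033,10],[0,0,40,0,0,0,10],[0,0,40,0,0,0,10],[0,0,40,0,0,0,10],[0,0,40,0,0,0,10],[0,0,0,0,0,0,10],[0,0,0,0,0,0,10]]]
```

step_arm:
  commands:
    - [[-43.6,-9.7,0,0,0,0.033,10],[-43.8,-8.2,0,0,0,0.032,10],[-44.1,-6.9,0,0,0,0.033,10],[-44.3,-5.4,0,0,0,0.032,10],[-44.5,-3.9,0,0,0,0.033,10],[0,0,40,0,0,0,10],[0,0,40,0,0,0,10],[0,0,40,0,0,0,10],[0,0,40,0,0,0,10],[0,0,0,0,0,0,10],[0,0,0,0,0,0,10]]

```text
time: 21.55
tool_pos: [0.511, -0.3134, 0.3821]
ee_rot: [3.139, 0.003, 1.881]
wrist_force: [-0.3, -0.7, -4.7]
width: 0.0158
finger_force: 30.0
```

```bash
python3 -c "
from h import *
p=shot('scene')
i=p['color'].copy()
for q,z,h in [((.5118,-.3132,1.882),.055,CAN),((.4738,-.3255,0.311),0,TRAY)]:
    cs,_=cv2.findContours((sil(p,h,q,z)>.5).astype(np.uint8),0,1);cv2.drawContours(i,cs,-1,(255,0,0),1)
cv2.imwrite('pics/t1.png',cv2.resize(i[240:400,60:260],(750,600))[:,:,::-1])
"
```

```text
(no output)
```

View pics/t1.png

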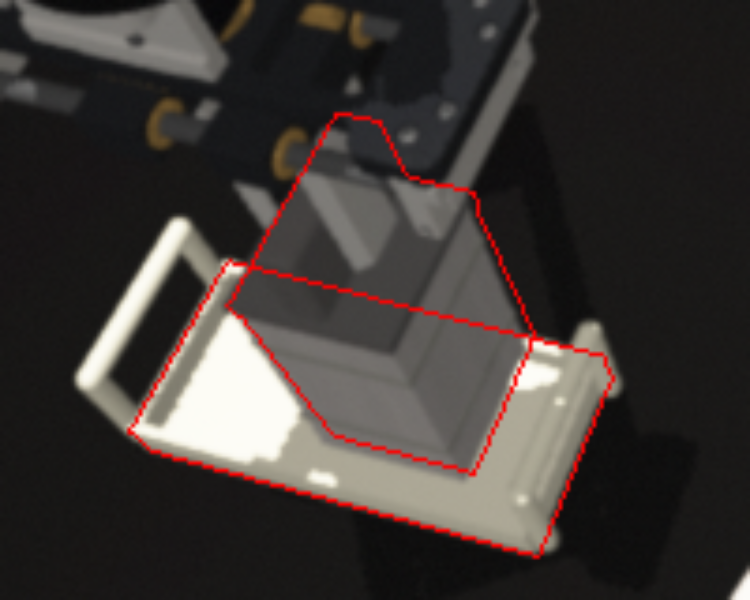

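step_arm:
  commands:
    - [[0,0,22,0,0,0,10],[0,0,18,0,0,0,10],[0,0,7,0,0,0,10],[0,0,2,0,0,0,10],[0,0,1,0,0,0,10],[0,0,0,0,0,0,10]]

```text
time: 22.35
tool_pos: [0.5113, -0.3128, 0.3314]
ee_rot: [3.141, 0.001, 1.882]
wrist_force: [-3.4, 1.4, 2.9]
width: 0.0155
finger_force: 30.0
```

```bash
python3 -c "
from plan import *
p,R=load(); import json
json.dump([(p+[0,0,-.051]).tolist(),R.as_quat().tolist()],open('cmd.json','w'))
plan([(4,40),(.5118,-.3132,.22,1.882,0,40),(.6975,-.0142,.21,1.97,0,60),(.6975,-.0142,.146,1.97,0,60,32)])
plan([(.6975,-.0142,.156,1.97,0,10,10),(.6975,-.0142,.26,1.97,0,10),(.6,-.13,.36,1.97,0,10),(.5,-.12,.36,1.97,0,10),(4,10)])
a=(.5,-.12,.36,1.97)
plan([(*a,.64,10),(2,10),(*a,0,10),(2,10),(*a,-.64,10),(2,10),(*a,0,10),(3,10)])
"
```

```text
16
[[[0,0,0,0,0,0,40],[0,0,0,0,0,0,40],[0,0,0,0,0,0,40],[0,0,0,0,0,0,40],[0,0,-35.5,0,0,0,40],[0,0,-35.5,0,0,0,40],[28.5,33.5,1.2,0,0,-0.011,60],[28.1,33.9,1.3,0,0,-0.011,60],[27.7,34.1,1.2,0,0,-0.011,60],[27.4,34.5,1.3,0,0,-0.011,60],[26.9,34.8,1.2,0,0,-0.011,60],[26.6,35,1.3,0,0,-0.011,60],[26.2,35.4,1.2,0,0,-0.011,60],[25.8,35.6,1.3,0,0,-0.011,60],[0,0,32,0,0,0,60],[0,0,32,0,0,0,60]]]
17
[[[0,0,-5,0,0,0,10],[0,0,-5,0,0,0,10],[0,0,-34.7,0,0,0,10],[0,0,-34.6,0,0,0,10],[0,0,-34.7,0,0,0,10],[-13.8,-27,-20,0,0,0,10],[-13.7,-26.9,-20,0,0,0,10],[-13.8,-27,-20,0,0,0,10],[-13.7,-27,-20,0,0,0,10],[-13.8,-27,-20,0,0,0,10],[16,-29.4,0,0,0,0,10],[16.1,-29.4,0,0,0,0,10],[16,-29.4,0,0,0,0,10],[0,0,0,0,0,0,10],[0,0,0,0,0,0,10],[0,0,0,0,0,0,10],[0,0,0,0,0,0,10]]]
27
[[[0,28.7,2.3,0.16,0,0,10],[0,28.7,2.3,0.16,0,0,10],[0,28.6,2.3,0.16,0,0,10],[0,28.7,2.3,0.16,0,0,10],[0,0,0,0,0,0,10],[0,0,0,0,0,0,10],[0,-23,1.5,-0.128,0,0,10],[0,-23,1.4,-0.128,0,0,10],[0,-22.9,1.5,-0.128,0,0,10],[0,-23,1.5,-0.128,0,0,10],[0,-23,1.5,-0.128,0,0,10],[0,0,0,0,0,0,10],[0,0,0,0,0,0,10],[0,-23,1.5,-0.128,0,0,10],[0,-22.9,1.4,-0.128,0,0,10],[0,-23,1.5,-0.128,0,0,10],[0,-23,1.5,-0.128,0,0,10],[0,-23,1.4,-0.128,0,0,10],[0,0,0,0,0,0,10],[0,0,0,0,0,0,10]]]
[[[0,28.7,2.3,0.16,0,0,10],[0,28.7,2.3,0.16,0,0,10],[0,28.7,2.3,0.16,0,0,10],[0,28.7,2.3,0.16,0,0,10],[0,0,0,0,0,0,10],[0,0,0,0,0,0,10],[0,0,0,0,0,0,10]]]
```

step_arm:
  commands:
    - [[0,0,1,0,0,0,10],[0,0,0,0,0,0,10]]

```text
time: 22.6
tool_pos: [0.5114, -0.3133, 0.3312]
ee_rot: [3.14, 0.004, 1.882]
wrist_force: [-1.1, -0.8, 5.2]
width: 0.0158
finger_force: 30.0
```

step_arm:
  commands:
    - [[0,0,0,0,0,0,40],[0,0,0,0,0,0,40],[0,0,0,0,0,0,40],[0,0,0,0,0,0,40],[0,0,-35.5,0,0,0,40],[0,0,-35.5,0,0,0,40],[28.5,33.5,1.2,0,0,-0.011,60],[28.1,33.9,1.3,0,0,-0.011,60],[27.7,34.1,1.2,0,0,-0.011,60],[27.4,34.5,1.3,0,0,-0.011,60],[26.9,34.8,1.2,0,0,-0.011,60],[26.6,35,1.3,0,0,-0.011,60],[26.2,35.4,1.2,0,0,-0.011,60],[25.8,35.6,1.3,0,0,-0.011,60],[0,0,32,0,0,0,60],[0,0,32,0,0,0,60]]

```text
time: 24.6
tool_pos: [0.6976, -0.0128, 0.3249]
ee_rot: [3.141, 0.001, 1.971]
wrist_force: [-0.1, -0.9, -0.5]
width: 0.0597
finger_force: 0.0
```

step_arm:
  commands:
    - [[0,0,0,0,0,0,10],[0,0,0,0,0,0,10],[0,0,0,0,0,0,10],[0,0,0,0,0,0,10],[0,0,0,0,0,0,10],[0,0,0,0,0,0,10],[0,0,0,0,0,0,10]]

```text
time: 25.48
tool_pos: [0.6973, -0.0138, 0.3261]
ee_rot: [3.14, 0.0, 1.97]
wrist_force: [0.5, 0.7, 1.5]
width: 0.0158
finger_force: 30.0
```

step_arm:
  commands:
    - [[0,0,-5,0,0,0,10],[0,0,-5,0,0,0,10],[0,0,-34.7,0,0,0,10],[0,0,-34.6,0,0,0,10],[0,0,-34.7,0,0,0,10]]

```text
time: 26.1
tool_pos: [0.697, -0.0139, 0.4398]
ee_rot: [-3.14, -0.001, 1.97]
wrist_force: [1.1, 0.2, -4.0]
width: 0.0157
finger_force: 30.0
```

step_arm:
  commands:
    - [[-13.8,-27,-20,0,0,0,10],[-13.7,-26.9,-20,0,0,0,10],[-13.8,-27,-20,0,0,0,10],[-13.7,-27,-20,0,0,0,10],[-13.8,-27,-20,0,0,0,10],[16,-29.4,0,0,0,0,10],[16.1,-29.4,0,0,0,0,10],[16,-29.4,0,0,0,0,10],[0,0,0,0,0,0,10],[0,0,0,0,0,0,10],[0,0,0,0,0,0,10],[0,0,0,0,0,0,10]]

```text
time: 27.6
tool_pos: [0.5004, -0.1197, 0.5391]
ee_rot: [-3.141, -0.001, 1.97]
wrist_force: [0.2, 0.0, -4.9]
width: 0.016
finger_force: 30.0
```

step_arm:
  commands:
    - [[0,28.7,2.3,0.16,0,0,10],[0,28.7,2.3,0.16,0,0,10],[0,28.6,2.3,0.16,0,0,10],[0,28.7,2.3,0.16,0,0,10],[0,0,0,0,0,0,10],[0,0,0,0,0,0,10]]

```text
time: 28.35
tool_pos: [0.5986, -0.0781, 0.5047]
ee_rot: [-2.505, 0.001, 1.97]
wrist_force: [-0.9, 0.3, -3.8]
width: 0.0157
finger_force: 30.0
```

step_arm:
  commands:
    - [[0,-23,1.5,-0.128,0,0,10],[0,-23,1.4,-0.128,0,0,10],[0,-22.9,1.5,-0.128,0,0,10],[0,-23,1.5,-0.128,0,0,10],[0,-23,1.5,-0.128,0,0,10],[0,0,0,0,0,0,10],[0,0,0,0,0,0,10],[0,-23,1.5,-0.128,0,0,10],[0,-22.9,1.4,-0.128,0,0,10],[0,-23,1.5,-0.128,0,0,10],[0,-23,1.5,-0.128,0,0,10],[0,-23,1.4,-0.128,0,0,10],[0,0,0,0,0,0,10],[0,0,0,0,0,0,10]]

```text
time: 30.1
tool_pos: [0.4011, -0.1614, 0.5044]
ee_rot: [2.505, -0.0, 1.971]
wrist_force: [0.3, 0.8, -4.9]
width: 0.016
finger_force: 30.0
```

step_arm:
  commands:
    - [[0,28.7,2.3,0.16,0,0,10],[0,28.7,2.3,0.16,0,0,10],[0,28.7,2.3,0.16,0,0,10],[0,28.7,2.3,0.16,0,0,10],[0,0,0,0,0,0,10],[0,0,0,0,0,0,10],[0,0,0,0,0,0,10]]

```text
time: 30.98
tool_pos: [0.4986, -0.1198, 0.5407]
ee_rot: [3.139, 0.001, 1.969]
wrist_force: [-0.6, 0.8, -4.4]
width: 0.0161
finger_force: 30.0
```

```bash
python3 -c "
from h import *
p=shot('top')
ms=[(p,near(p,'can_a',(.5115,-.313,.1)))]
b=fit(ms,CAN,(.5115,-.313),[1.88],.004);print(b.x,b.fun)
from plan import *
plan([(.4355,-.3378,.36,1.882,0,10),(.4355,-.3378,.22,1.882,0,10),(2,10)])"
```

```text
Traceback (most recent call last):
  File "h.py", line 35, in fit
    r=minimize(cost,[q0[0],q0[1],y],method='Nelder-Mead',options=dict(initial_simplex=[[q0[0],q0[1],y],[q0[0]+.01,q0[1],y],[q0[0],q0[1]+.01,y],[q0[0],q0[1],y+.2]],maxiter=90))
  File "h.py", line 31, in cost
    s=sil(p,parts,q,z); t+=1-np.minimum(s,m).sum()/np.maximum(s,m).sum()
                             ~~~~~~~~~~^^^^^
TypeError: '<=' not supported between instances of 'float' and 'NoneType'
```

```bash
python3 -c "
from plan import *
plan([(.4355,-.3378,.36,1.882,0,10),(.4355,-.3378,.22,1.882,0,10),(2,10)])"
```

```text
12
[[[-29.3,-24,0,0,0,0.015,10],[-29.6,-23.6,0,0,0,0.014,10],[-29.9,-23.2,0,0,0,0.015,10],[-30.3,-22.7,0,0,0,0.015,10],[-30.7,-22.2,0,0,0,0.014,10],[-30.9,-21.8,0,0,0,0.015,10],[0,0,35,0,0,0,10],[0,0,35,0,0,0,10],[0,0,35,0,0,0,10],[0,0,35,0,0,0,10],[0,0,0,0,0,0,10],[0,0,0,0,0,0,10]]]
```

step_arm:
  commands:
    - [[-29.3,-24,0,0,0,0.015,10],[-29.6,-23.6,0,0,0,0.014,10],[-29.9,-23.2,0,0,0,0.015,10],[-30.3,-22.7,0,0,0,0.015,10],[-30.7,-22.2,0,0,0,0.014,10],[-30.9,-21.8,0,0,0,0.015,10],[0,0,0,0,0,0,10]]

```text
time: 31.95
tool_pos: [0.4333, -0.3399, 0.5394]
ee_rot: [-3.141, 0.001, 1.876]
wrist_force: [0.2, 2.1, -4.9]
width: 0.0159
finger_force: 30.0
```

```bash
python3 -c "
from h import *
p=shot('scene')
i=p['color'].copy()
for q,z,h in [((.5115,-.313,1.882),.004,CAN),((.4355,-.3378,1.882),.214,CAN),((.4738,-.3255,0.311),0,TRAY)]:
    cs,_=cv2.findContours((sil(p,h,q,z)>.5).astype(np.uint8),0,1);cv2.drawContours(i,cs,-1,(255,0,0),1)
cv2.imwrite('pics/t2.png',cv2.resize(i[180:400,0:270],(736,600))[:,:,::-1])
"
```

```text
(no output)
```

View pics/t2.png

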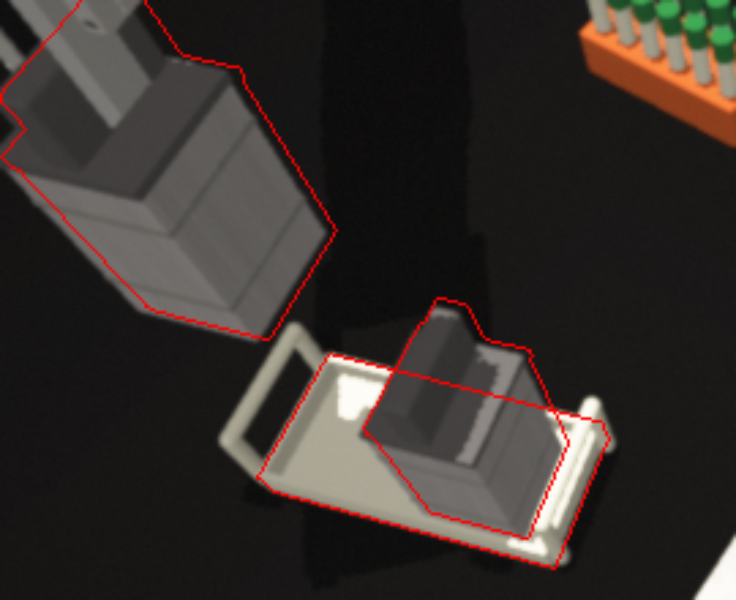

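The can already in the tray stands on its drawn outline, around (470,420) in the crop. The held one is at (170,200) and about 2 mm off while it settles. I'll lower it now.

step_arm:
  commands:
    - [[0,0,35,0,0,0,10],[0,0,35,0,0,0,10],[0,0,35,0,0,0,10],[0,0,35,0,0,0,10],[0,0,0,0,0,0,10],[0,0,0,0,0,0,10]]

```text
time: 32.75
tool_pos: [0.4353, -0.337, 0.4018]
ee_rot: [3.14, 0.003, 1.882]
wrist_force: [0.1, -0.5, -4.0]
width: 0.0157
finger_force: 30.0
```

step_arm:
  commands:
    - [[0,0,25,0,0,0,10],[0,0,25,0,0,0,10],[0,0,13,0,0,0,10],[0,0,5,0,0,0,10],[0,0,2,0,0,0,10],[0,0,1,0,0,0,10],[0,0,0,0,0,0,10]]

```text
time: 33.62
tool_pos: [0.4353, -0.3376, 0.3302]
ee_rot: [3.14, 0.002, 1.882]
wrist_force: [0.1, -0.5, -0.6]
width: 0.0158
finger_force: 30.0
```

step_arm:
  commands:
    - [[0,0,1,0,0,0,10],[0,0,0,0,0,0,10]]

```text
time: 33.88
tool_pos: [0.4353, -0.3376, 0.3302]
ee_rot: [3.14, 0.003, 1.882]
wrist_force: [-1.4, 0.5, 5.5]
width: 0.0159
finger_force: 30.0
```

step_arm:
  commands:
    - [[0,0,0,0,0,0,40],[0,0,0,0,0,0,40],[0,0,0,0,0,0,40],[0,0,0,0,0,0,40],[0,0,-20,0,0,0,40],[0,0,-40,0,0,0,40],[0,0,-40,0,0,0,40],[0,0,-40,0,0,0,40],[40,-40,0,0,0,0,40],[40,-40,0,0,0,0,40],[40,-40,0,0,0,0,40],[0,0,0,0,0,0,40],[0,0,0,0,0,0,40]]

```text
time: 35.5
tool_pos: [0.2843, -0.26, 0.468]
ee_rot: [3.141, 0.001, 1.882]
wrist_force: [0.4, 0.4, -0.2]
width: 0.04
finger_force: 0.0
```

```bash
python3 -c "
from h import *
np.set_printoptions(precision=4,suppress=True)
p=shot('scene','end.png');pt=shot('top')
for c,y in [((.519,.309),1.573),((.5115,-.313),1.882),((.4355,-.3378),1.882)]:
  for n in (p,pt):
    m=near(n,'can_a',(*c,.08))
    if m is not None: b=fit([(n,m)],CAN,c,[y],.004);print(b.x,b.fun)
"
```

```text
[0.514  0.3199 1.606 ] 0.18848494304883756
[0.5177 0.3101 1.5904] 0.1295985831490747
[ 0.5109 -0.3179  1.8175] 0.06164352665439998
[ 0.5113 -0.3164  1.8367] 0.0690439804830949
[ 0.4342 -0.3405  1.8362] 0.23707758012285518
[ 0.4342 -0.3399  1.88  ] 0.060263656500200935
```

View pics/end.png

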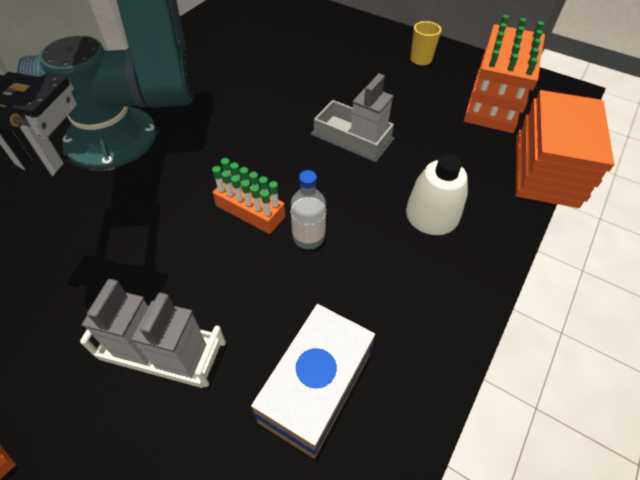

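One canister stands in the rack at (372,110) and two stand in the tray at (118,320) and (170,335). The bottle and tube rack haven't moved, and the gripper is clear of everything.

```bash
python3 -c "
from bench import robot
print(robot.close_job())"
```

```text
the job is handed in; nothing more can be done
None
```

Job handed in at about 36 s: I lifted and rocked all three canisters one at a time, then put the empty one (about 2 N) in the steel rack and the two with a jar inside (about 5 N each) in the white tray; in the last picture all three stand upright, the bottle and tube rack are where they were, and the gripper is open and clear.

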